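# Push a hump mould through the sprung flap of the drying box

### The job

Using the wooden push block, slide the plaster hump mould on its bat in through the sprung flap of the black drying box and on, gently, until the sprung buffer inside gives a little, without squashing the buffer. Then draw the push block back out so that the flap swings shut behind the mould, and leave the block lying flat on the slab in front of the flap. Never touch the mould with the gripper or arm, and leave the bowl, cup, trimming stand and rib where they are.

Things in the scene. Friction and masses are not known exactly. Their poses are not given: they have to be found in the camera images.
- box: Black box with clear roof, fixed. Origin: middle of the mouth, on the slab, in the shut flap's plane; +x points straight into the box (roughly the robot's left), z up. Mouth and inside 134 mm wide, 94 mm high; the slab is its floor, no step. Outside 158 mm wide, 106 mm tall, from 8 mm before to 231 mm behind the origin. Only the buffer stands inside.
- flap (a joint): Orange swing flap filling the mouth, hinged along its top edge 94 mm above the slab, lower edge 8 mm above it. 0 = shut; grows (rad) to 1.4 as its lower edge is pushed into the box. A weak spring shuts it (0.4 to 3 N at the lower edge), but only when the mould is wholly inside, past its swing (86 mm radius), and the push block is out.
- buffer (a joint): Red sprung bar across the box, 4 to 38 mm above the slab, 110 mm wide. Its untouched face lies 155 to 175 mm behind the flap's plane, different each time. Value: how far it is pushed back (m), 0 = untouched. Spring 1 N per mm. Giving a little = at least 3 mm (5 to 10 ideal); over 18 mm is squashed. May push the mould back a few mm when let go.
- mould: White plaster dome, 86 mm across, 41 mm high, on the middle of a wooden bat 100 x 100 x 14 mm; one loose piece, 0.3 to 0.6 kg. Origin: centre of the underside. -x side: rear face to push; +x side goes in first. Starts 160 to 220 mm before the flap (centre), up to 30 mm off the box's axis and 0.25 rad askew.
- pusher_grip (a point): Push block, 0.3 kg, loose: wooden bar 56 mm wide, 46 mm tall, reaching 160 mm ahead of and 45 mm behind the middle of the dark handle on its top. This point: on the handle, 78 mm above the underside. x points to the nose, z up. Handle: 46 mm along x, 22 mm across (y, grip across this), from 46 to 106 mm above the underside.
- pusher_nose (a point): Middle of the push block's flat black nose face (56 mm wide, 46 mm tall), 10 mm above the underside and 160 mm ahead of the handle's middle; same axes.
- bowl: Empty stainless steel bowl, 130 mm across, 55 mm high. Origin: centre of its underside. Leave alone.
- cup: Speckled stoneware cup, 74 mm across, 85 mm high. Origin: centre of its underside. Leave alone.
- stand: Turned wooden trimming stand, 100 mm across, 78 mm high. Origin: centre of its underside. Leave alone.
- rib: White silicone rib lying flat, 115 x 45 x 7 mm. Origin: centre of its underside. Leave alone.
There are look-alikes about, which are no part of the job. There is more than one size of the part that bears pusher_grip; the job needs the larger. What is shaped like the mould but purple is not meant.

How it is judged:
On the way, in this order (a step that is already met when the one before it is completed fails the run):
1. the mould is pushed in through the flap, which it holds open (x of mould in the frame of box above 0 m and value of joint flap above 0.3 rad and contact force between pusher and mould above 0.2 N), for 0.05 s.
2. the mould presses the buffer back by at least 3 mm (value of joint buffer above 0.003 m and x of mould in the frame of box above 0.09 m), for 0.1 s.
At the end, for the whole second after the job is handed in: Mould flat and still in the box, centre over 90 mm behind the flap's plane, within 25 mm of the box's axis and 0.25 rad of square; flap shut (0.06 rad); push block flat (0.06 rad), still, released on the slab, nose and handle at least 6 mm before the flap's plane (value of joint flap below 0.06 rad and x of mould in the frame of box above 0.09 m and y of mould in the frame of box between -0.025 and 0.025 m and angle between the x axis of mould and the x axis of box, either way round below 0.25 rad and angle between mould's own z axis and vertical below 0.05 rad and linear speed of each of mould, pusher below 0.01 m/s and x of each of pusher_nose, pusher_grip in the frame of box below -0.006 m and height (world z) of pusher_grip below 0.087 m and angle between pusher_grip's own z axis and vertical below 0.06 rad); the robot touches nothing.
It fails at once if the buffer is squashed by more than 18 mm (value of joint buffer above 0.018 m).
It fails at once if the gripper or arm touches the mould (contact force between any of the fingers, the arm and mould above 0.5 N).
It fails at once if the bowl, cup, stand or rib is moved by more than 15 mm (distance of any of bowl, cup, stand, rib from where it was at the start of the episode above 0.015 m).
It also fails if it takes over 67 s, if anything falls off the work surface, if the arm or the gripper's body presses on something with over 40 N, if the wrist force passes 120 N, or if a joint passes its speed limit or range.

### The arm

A 6-joint arm with a two-finger parallel gripper is mounted at the origin on the work surface. World frame = base frame: x ahead of the robot, y to its left, z up, the work surface at z = 0. Lengths are in m, angles in rad, forces in N, time in s.
With the tool pointing down it reaches from about 0.425 to 0.95 m from the base axis. Payload 3.5 kg.
Tool frame: the origin (TCP) lies midway between the tips of the shut fingers; the grasp point (between the pads) lies 19 mm behind it; z points along the fingers, y is the direction in which the jaws open and shut (so a half turn about z gives the same grasp; the last joint's range is limited). The gripper opens to 85 mm and grips with 20 to 120 N. Pads are 22 mm wide; open, the fingers measure 114 mm over their backs; the gripper's body (76 mm by 85 mm) begins 54 mm behind the grasp point. The pads swing forward as they close: fully open they stand 13 mm farther back than shut.
Start: joints at [-1.368, 0.286, 1.577, -0, 1.279, -0.15], TCP at [0.233, -0.633, 0.231] pointing down, gripper open.
Joint ranges: [-2.77, 2.77], [-0.9, 2.22], [0.21, 2.48], [-1.53, 4.67], [0.24, 2.81], [-2.84, 2.84]. Speed limits (rad/s): [2.79, 2.79, 3.14, 3.14, 3.14, 3.14].

### API

Orientations are given as a unit quaternion [x, y, z, w].
In Python, from plant import ctrl gives the robot as it stands.
- The arm moves only by the tool apply_moves, never from a script. Its argument "moves" is a list that holds one entry, the list of rows, each a list of 7 numbers: the shift along the tool's x, y, z in m, then the turn, a rotation vector about the tool's x, y, z in degrees, then the gripper's target within -1 to 1 (shut at 1, half-way at 0, fully open at -1). In form: [[[tx, ty, tz, ax, ay, az, hand], ...]]. A call has 1 to 12 rows; each row shifts and turns the pose as measured when the row begins, along the tool's axes as they then stand; what a row does not reach is not made up. A row lasts 1/10 s, in which the tool goes at most 50 mm and 8.59 degrees, less where a joint would pass 70% of its speed; a pose out of reach is approached as far as the arm can. A call with a gripper value outside its range is refused whole. The fingers move at their own pace and stop on an object; "force" is the grip in N (left out, the last holds). Time passes only in rows, so rows that do not move let the fingers close. It gives the time, the measured TCP pose, the force and the opening at its end, in the units of the state.
- ctrl.get_state(): the state, without advancing time (a new reading comes with each control period).
- ctrl.read_camera(name): name is "scene" or "top"; returns the picture (480x640x3 uint8, red, green, blue); there is no depth.
- ctrl.get_calibration(name): a dict with "camera_matrix" (3x3 intrinsics, pixels), "cam_to_world" (4x4, takes a point from camera to world coordinates). Camera axes: x right, y up, looking along -z (the intrinsics and any distortion apply to the point x, -y, -z); pixel columns grow to the right and rows downward; lengths in m; the calibration is good to about 2 mm. A picture is of the moment at which its call begins. get_calibration takes no time and is no camera call.
- ctrl.sign_off(): hands the job in, once; it reports no verdict.
The state is a dict: "time": time; "qpos": joint angles; "dq": joint speeds; "joint_efforts": joint torques, N m; "eef_pos": TCP position; "tcp_rot": TCP orientation; "contact_force": force on the tool from outside, world axes, zero at the start; "wrist_torque": the same for the moment, N m; "opening": opening from 0.0 (shut) to 1.0 (fully open).
Only numpy, scipy, OpenCV 4.12 (cv2) and the standard library are available. Lean on these libraries where they do the work, as an engineer would, in place of code of your own. Each camera call takes 0.05 s, during which the arm holds its last target. There are 200 camera calls.

## Working session

There is one attempt and no reset: what is moved stays moved. The work goes in short steps, Python scripts to look and compute and a tool call to move; the robot and the scene stay as the last step left them, time stands still between calls to the robot, and variables do not carry over. Pictures are saved under pics/ and viewed, about 8 in all and at most 12, crops included, and the job is handed in when it is done.

Besides the shell and the picture viewer there is one more tool, called as name(argument=value, ...), one argument or row to a line, values as JSON. apply_moves: Moves the arm, as the interface text tells. Its arguments: {"type":"object","properties":{"moves":{"type":"array","items":{"type":"array","items":{"type":"array","items":{"type":"number"}}}},"force":{"type":"number"}},"required":["moves"]}

```bash
mkdir -p pics
cat > h.py <<'E'
import numpy as np, cv2
from plant import ctrl
from scipy.spatial.transform import Rotation as R
def snap(n,f):
    im=ctrl.read_camera(n); cv2.imwrite('pics/'+f,im[:,:,::-1]); return im
def px2w(n,u,v,z):
    c=ctrl.get_calibration(n);K=np.array(c["camera_matrix"]);T=np.array(c["cam_to_world"])
    p=np.linalg.solve(K,[u,v,1.]);d=T[:3,:3]@np.array([p[0],-p[1],-p[2]]);o=T[:3,3]
    return o+d*(z-o[2])/d[2]
def w2px(n,P):
    c=ctrl.get_calibration(n);K=np.array(c["camera_matrix"]);T=np.array(c["cam_to_world"])
    q=T[:3,:3].T@(np.array(P)-T[:3,3]);q=K@np.array([q[0],-q[1],-q[2]]);return q[:2]/q[2]
E
python3 - <<'E'
from h import *
snap('scene','s1.png');snap('top','t1.png')
for n in('scene','top'):
    c=ctrl.get_calibration(n);print({k:np.round(v,3).tolist() if not isinstance(v,str) else v for k,v in c.items()})
s=ctrl.get_state();print(s)
E
```

```text
{'camera_matrix': [[451.228, 0.0, 324.548], [0.0, 451.228, 231.017], [0.0, 0.0, 1.0]], 'cam_to_world': [[0.217, -0.734, 0.643, 1.171], [0.976, 0.158, -0.149, -0.223], [0.008, 0.66, 0.751, 0.799], [0.0, 0.0, 0.0, 1.0]]}
{'camera_matrix': [[595.656, 0.0, 327.814], [0.0, 595.656, 232.411], [0.0, 0.0, 1.0]], 'cam_to_world': [[-0.004, 0.99, -0.141, 0.363], [-1.0, -0.002, 0.018, -0.058], [0.017, 0.142, 0.99, 1.361], [0.0, 0.0, 0.0, 1.0]]}
{'time': 0.1, 'qpos': array([-1.36800882e+00,  2.87084007e-01,  1.57804489e+00, -1.80371321e-05,
        1.27862858e+00, -1.50042558e-01]), 'dq': array([ 0.00090607, -0.00153964, -0.00212736, -0.00119577,  0.00073169,
        0.00091715]), 'joint_efforts': array([ 6.60789683e-04, -4.07298231e+01, -2.93698686e+01, -1.61101379e-04,
        3.41009872e-03,  1.30828698e-05]), 'eef_pos': array([ 0.23312267, -0.63281896,  0.23007316]), 'tcp_rot': array([ 9.84478150e-01,  1.75503845e-01, -3.71730644e-05, -1.08180552e-03]), 'contact_force': array([ 0.2679624 , -0.30257183, -0.46967371]), 'wrist_torque': array([0.00421717, 0.00881984, 0.04323294]), 'opening': 0.999864496294155}
```

View pics/s1.png

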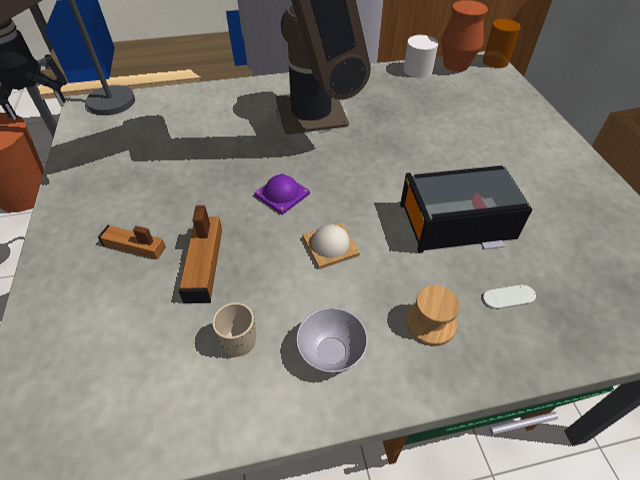

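View pics/t1.png

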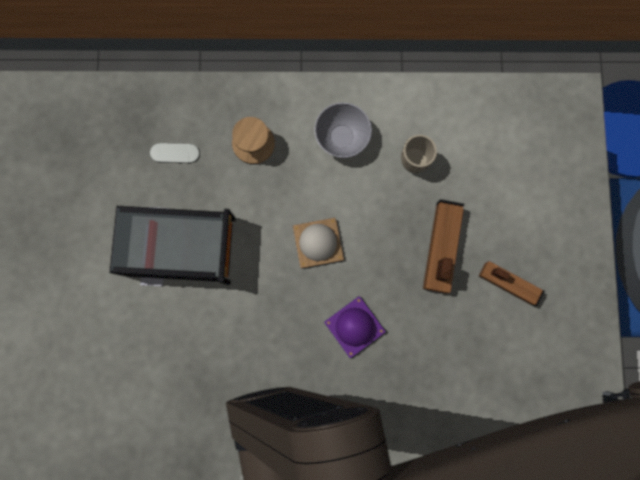

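Top view: box at about (170,243) with its mouth near u≈230. Mould at (319,242), large pusher with its nose at (451,203) and handle at about (446,268). I'll enlarge for closer readings.

Run:
```python
from h import *
im=cv2.imread('pics/t1.png')
a=cv2.resize(im[195:305,100:250],None,fx=5,fy=5,interpolation=cv2.INTER_CUBIC)
b=cv2.resize(im[190:305,285:475],None,fx=4,fy=4,interpolation=cv2.INTER_CUBIC)
cv2.imwrite('pics/t1a.png',a);cv2.imwrite('pics/t1b.png',b)
```

```text
(no output)
```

View pics/t1a.png

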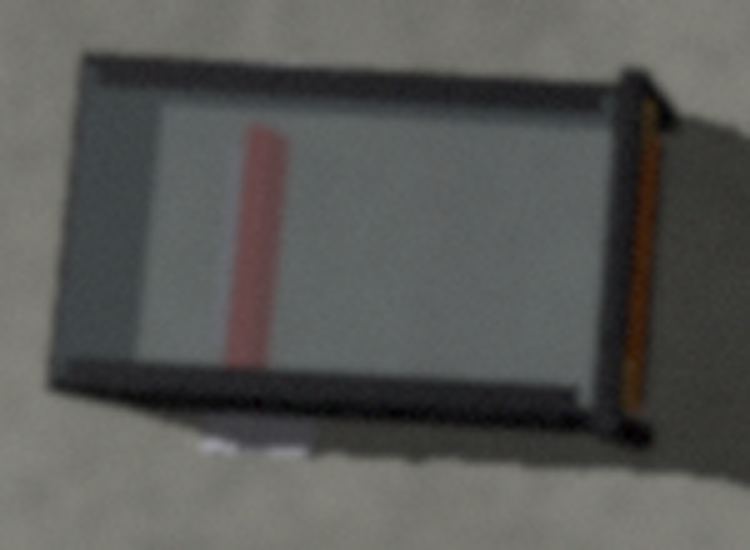

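View pics/t1b.png

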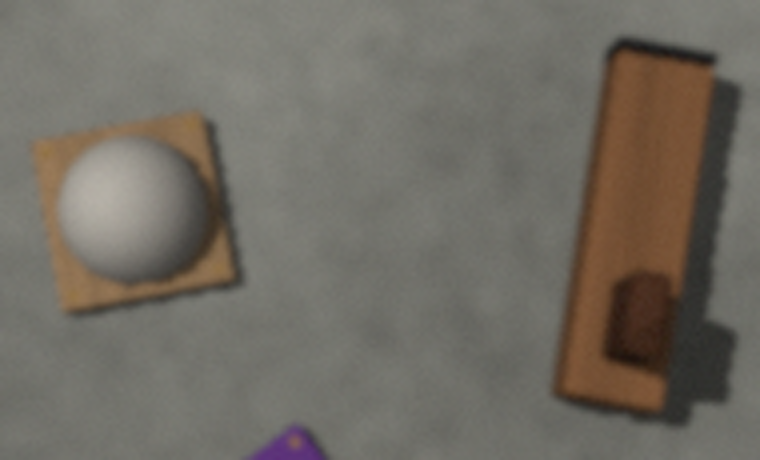

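Crop a (×5): roof rear corners (85,55), (50,388); flap lower edge (657,130)–(637,410); buffer front edge (288,135)–(268,365). Crop b (×4): bat corners (35,143), (203,112), (238,282), (70,313); pusher nose top edge (620,40)–(715,54), rear (557,393)–(662,408).

Run:
```python
from h import *
A=lambda u,v,z:px2w('top',100+u/5,195+v/5,z)
B=lambda u,v,z:px2w('top',285+u/4,190+v/4,z)
for n,p in dict(rt=A(85,55,.106),rb=A(50,388,.106),ft=A(652,75,.106),fb=A(622,432,.106),flt=A(657,130,.008),flb=A(637,410,.008),bt=A(288,135,.038),bb=A(268,365,.038)).items(): print(n,p.round(4))
c=[B(*q,.014) for q in((35,143),(203,112),(238,282),(70,313))]
print('mould',np.round(c,4).tolist(),np.mean(c,0))
d=[B(*q,.046) for q in((620,40),(715,54),(557,393),(662,408))]
print('push',np.round(d,4).tolist())
h=[B(*q,.106) for q in((625,272),(672,275),(610,345),(660,352))]
print('handle top?',np.round(h,4).tolist())
# box fit
from scipy.optimize import least_squares
obs=[((.231,-.079,.106),(85,55)),((.231,.079,.106),(50,388)),((0,-.067,.008),(657,130)),((0,.067,.008),(637,410)),((-.008,-.079,.106),(652,75)),((-.008,.079,.106),(622,432))]
def f(p):
    o=[]
    for P,(u,v) in obs:
        w=np.array([p[0],p[1],0])+R.from_euler('z',p[2]).apply(P); o+=list(w2px('top',w)-[100+u/5,195+v/5])
    return o
r=least_squares(f,[.36,.14,1.57]);print('box',r.x,np.round(r.fun,2))
Rb=R.from_euler('z',r.x[2])
def tb(p): return Rb.inv().apply(np.array(p)-[r.x[0],r.x[1],0])
print('mould in box',tb(np.mean(c,0)), 'buf',tb(A(288,135,.038)),tb(A(268,365,.038)))
```

```text
rt [0.6001 0.3681 0.106 ]
rb [0.4582 0.3762 0.106 ]
ft [0.5912 0.127  0.106 ]
fb [0.4391 0.1367 0.106 ]
flt [0.5834 0.1387 0.008 ]
flb [0.4549 0.1454 0.008 ]
bt [0.5765 0.2991 0.038 ]
bb [0.4733 0.3042 0.038 ]
mould [[0.5712, -0.0045, 0.014], [0.5891, -0.1007, 0.014], [0.4912, -0.12, 0.014], [0.4738, -0.0247, 0.014]] [ 0.53134217 -0.06250874  0.014     ]
push [[0.6246, -0.3353, 0.046], [0.6165, -0.3888, 0.046], [0.4263, -0.2942, 0.046], [0.4178, -0.3521, 0.046]]
handle top? [[0.4873, -0.3214, 0.106], [0.4856, -0.3464, 0.106], [0.4486, -0.3123, 0.106], [0.4448, -0.3387, 0.106]]
box [0.51724632 0.14107084 1.51728453] [ 0.44 -3.86 -0.08  3.58  0.55 -0.33  0.27  2.03 -0.82 -2.06 -0.3   0.55]
mould in box [-0.20253424 -0.02496438  0.014     ] buf [ 0.16100885 -0.05067243  0.038     ] [0.16056797 0.05260771 0.038     ]
```

```bash
cat >> h.py <<'E'
def pose():
    s=ctrl.get_state();X=R.from_quat(s['tcp_rot']).apply([1,0,0]);return np.array(s['eef_pos']),np.arctan2(X[1],X[0]),s
def rows(p,y,p2,y2,n):
    """n equal steps from (p,yaw y) to (p2,y2), printed in tool axes"""
    p=np.array(p,float);p2=np.array(p2,float);o=[]
    for k in range(n):
        a=y+(y2-y)*k/n;d=(p2-p)/n
        o.append([round(v,4) for v in(d[0]*np.cos(a)+d[1]*np.sin(a),d[0]*np.sin(a)-d[1]*np.cos(a),-d[2],0,0,-np.degrees(y2-y)/n)])
    for r in o:print(r)
def show():
    p,y,s=pose();Z=R.from_quat(s['tcp_rot']).apply([0,0,1]);print(s['time'],p.round(4),'yaw',round(y,4),'z',Z.round(3),'F',s['contact_force'].round(2),'op',round(s['opening'],3))
    return p,y
E
python3 - <<'E'
from h import *
p,y=show(); rows(p,y,[.465,-.330,.20],-.1935,10)
for n,q in dict(cup=(420,152),bowl=(343,132),purple=(355,327)).items(): print(n,px2w('top',*q,.05))
E
```

```text
0.1 [ 0.2331 -0.6328  0.2301] yaw 0.3528 z [-0.     0.002 -1.   ] F [ 0.27 -0.3  -0.47] op 1.0
[np.float64(0.0322), np.float64(-0.0204), np.float64(0.003), 0, 0, np.float64(3.1303)]
[np.float64(0.0311), np.float64(-0.0221), np.float64(0.003), 0, 0, np.float64(3.1303)]
[np.float64(0.0298), np.float64(-0.0238), np.float64(0.003), 0, 0, np.float64(3.1303)]
[np.float64(0.0285), np.float64(-0.0254), np.float64(0.003), 0, 0, np.float64(3.1303)]
[np.float64(0.027), np.float64(-0.0269), np.float64(0.003), 0, 0, np.float64(3.1303)]
[np.float64(0.0255), np.float64(-0.0283), np.float64(0.003), 0, 0, np.float64(3.1303)]
[np.float64(0.0239), np.float64(-0.0297), np.float64(0.003), 0, 0, np.float64(3.1303)]
[np.float64(0.0223), np.float64(-0.031), np.float64(0.003), 0, 0, np.float64(3.1303)]
[np.float64(0.0206), np.float64(-0.0321), np.float64(0.003), 0, 0, np.float64(3.1303)]
[np.float64(0.0188), np.float64(-0.0332), np.float64(0.003), 0, 0, np.float64(3.1303)]
cup [ 0.7349717  -0.29219675  0.05      ]
bowl [ 0.78181098 -0.11732819  0.05      ]
purple [ 0.34249991 -0.1400856   0.05      ]
```

apply_moves(
  moves=[
    [[0.032,-0.02,0.003,0,0,3.1,-1],[0.031,-0.022,0.003,0,0,3.1,-1],[0.03,-0.024,0.003,0,0,3.1,-1],[0.0285,-0.0255,0.003,0,0,3.1,-1],[0.027,-0.027,0.003,0,0,3.1,-1],[0.0255,-0.028,0.003,0,0,3.1,-1],[0.024,-0.03,0.003,0,0,3.1,-1],[0.022,-0.031,0.003,0,0,3.1,-1],[0.0205,-0.032,0.003,0,0,3.1,-1],[0.019,-0.033,0.003,0,0,3.1,-1],[0,0,0,0,0,0,-1]],
  ],
)

```text
time: 1.2
eef_pos: [0.4722, -0.3189, 0.1924]
tcp_rot: [0.994, -0.108, -0.004, -0.005]
contact_force: [0.1, 0.2, -0.6]
opening: 1.003
```

Run:
```python
from h import *
p,y=show(); rows(p,y,[.465,-.330,.20],-.1935,2)
```

```text
1.2 [ 0.4722 -0.3189  0.1924] yaw -0.2163 z [-0.006  0.011 -1.   ] F [ 0.11  0.23 -0.55] op 1.003
[np.float64(-0.0023), np.float64(0.0062), np.float64(-0.0038), 0, 0, np.float64(-0.6523)]
[np.float64(-0.0024), np.float64(0.0062), np.float64(-0.0038), 0, 0, np.float64(-0.6523)]
```

```bash
cat >> h.py <<'E'
def fix(p2,y2,n=1):
    """full correction (tool axes) to level pose p2,yaw y2"""
    p,y,s=pose();Rc=R.from_quat(s['tcp_rot']);Rt=R.from_euler('z',y2)*R.from_euler('x',np.pi)
    d=Rc.inv().apply(np.array(p2)-p);w=np.degrees((Rc.inv()*Rt).as_rotvec());print('fix/n',(d/n).round(4),(w/n).round(2))
E
python3 - <<'E'
from h import *
fix([.465,-.330,.12],-.1935,3)
E
```

```text
fix/n [-0.0014  0.0044  0.0241] [-0.19  0.15 -0.44]
```

apply_moves(
  moves=[
    [[-0.0014,0.0044,0.024,-0.2,0.15,-0.44,-1],[-0.0014,0.0044,0.024,-0.2,0.15,-0.44,-1],[-0.0014,0.0044,0.024,-0.2,0.15,-0.44,-1],[0,0,0,0,0,0,-1]],
  ],
)

```text
time: 1.6
eef_pos: [0.465, -0.3304, 0.1183]
tcp_rot: [0.996, -0.093, -0.0, 0.001]
contact_force: [0.4, -0.4, -1.2]
opening: 1.004
```

Run:
```python
from h import *
show();fix([.465,-.330,.062],-.1935,3)
im=snap('scene','s2.png');print(w2px('scene',[.465,-.33,.106]))
cv2.imwrite('pics/s2c.png',cv2.resize(im[150:310,90:290,::-1],None,fx=3.5,fy=3.5,interpolation=cv2.INTER_CUBIC))
```

```text
1.6 [ 0.465  -0.3304  0.1183] yaw -0.1868 z [-0.    -0.002 -1.   ] F [ 0.41 -0.43 -1.22] op 1.004
fix/n [-0.     -0.0002  0.0188] [ 0.04 -0.    0.13]
[200.78244218 210.04939387]
```

View pics/s2c.png

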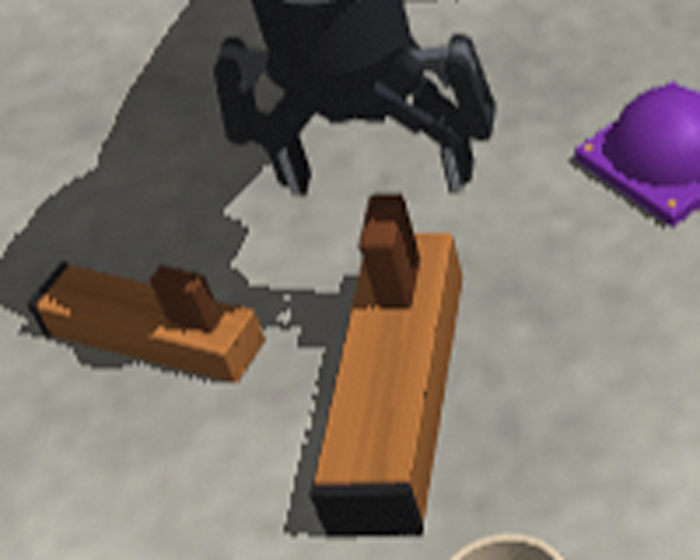

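The open fingers straddle the large block's handle (handle at about (390,215) in the crop, tips at (295,190) and (455,190)). I'll go down and grip.

apply_moves(
  moves=[
    [[0,0,0.019,0,0,0.1,-1],[0,0,0.019,0,0,0.1,-1],[0,0,0.018,0,0,0.1,-1],[0,0,0,0,0,0,1],[0,0,0,0,0,0,1],[0,0,0,0,0,0,1],[0,0,0,0,0,0,1],[0,0,0,0,0,0,1],[0,0,0,0,0,0,1],[0,0,0,0,0,0,1]],
  ],
  force=80,
)

```text
time: 2.65
eef_pos: [0.4706, -0.3384, 0.0756]
tcp_rot: [0.995, -0.097, 0.008, 0.008]
contact_force: [-0.6, -1.1, -2.1]
opening: 0.245
```

Run:
```python
from h import *
show()
```

```text
2.65 [ 0.4706 -0.3384  0.0756] yaw -0.1937 z [ 0.014 -0.017 -1.   ] F [-0.55 -1.11 -2.06] op 0.245
```

Gripped, but too high and slightly tilted. I'll reopen, level and regrip lower.

apply_moves(
  moves=[
    [[0,0,0,0,0,0,-1],[0,0,0,0,0,0,-1],[0,0,0,0,0,0,-1],[0,0,0,0,0,0,-1],[0,0,0,0,0,0,-1]],
  ],
)

```text
time: 3.15
eef_pos: [0.4718, -0.3394, 0.0771]
tcp_rot: [0.995, -0.097, 0.009, 0.009]
contact_force: [-0.1, 0.7, 0.5]
opening: 0.998
```

Run:
```python
from h import *
show();fix([.468,-.335,.062],-.1935,2)
```

```text
3.15 [ 0.4718 -0.3394  0.0771] yaw -0.1937 z [ 0.017 -0.02  -1.   ] F [-0.07  0.68  0.5 ] op 0.998
fix/n [-0.0024 -0.0019  0.0075] [ 0.47 -0.58 -0.01]
```

apply_moves(
  moves=[
    [[-0.0025,-0.002,0.0075,0.5,-0.6,0,-1],[-0.0025,-0.002,0.0075,0.5,-0.6,0,-1],[-0.0002,-0.0001,0.0003,0.05,-0.05,0,-1]],
  ],
)

```text
time: 3.45
eef_pos: [0.4674, -0.3343, 0.0607]
tcp_rot: [0.995, -0.097, -0.001, -0.002]
contact_force: [0.3, 0.3, 0.8]
opening: 1.0
```

Run:
```python
from h import *
show();fix([.468,-.335,.062],-.1935,1)
```

```text
3.45 [ 0.4674 -0.3343  0.0607] yaw -0.194 z [-0.002  0.004 -1.   ] F [0.34 0.34 0.83] op 1.0
fix/n [ 0.0007  0.0005 -0.0013] [-0.19  0.18 -0.03]
```

apply_moves(
  moves=[
    [[0.0003,0.0002,0.0,-0.1,0.1,0,1],[0,0,0,0,0,0,1],[0,0,0,0,0,0,1],[0,0,0,0,0,0,1],[0,0,0,0,0,0,1],[0,0,0,0,0,0,1]],
  ],
  force=80,
)

```text
time: 4.05
eef_pos: [0.4672, -0.3344, 0.0596]
tcp_rot: [0.995, -0.097, -0.001, -0.001]
contact_force: [0.3, 0.6, -1.5]
opening: 0.247
```

Run:
```python
from h import *
show();fix([.468,-.335,.062],-.1935,1)
```

```text
4.05 [ 0.4672 -0.3344  0.0596] yaw -0.1942 z [-0.002  0.003 -1.   ] F [ 0.32  0.63 -1.48] op 0.247
fix/n [ 0.0009  0.0005 -0.0024] [-0.12  0.15 -0.04]
```

apply_moves(
  moves=[
    [[0,0,-0.01,0,0,0,1],[0,0,-0.02,0,0,0,1],[0,0,-0.025,0,0,0,1],[0,0,-0.015,0,0,0,1],[0,0,0,0,0,0,1]],
  ],
)

```text
time: 4.55
eef_pos: [0.4646, -0.3317, 0.1299]
tcp_rot: [0.995, -0.097, -0.006, -0.005]
contact_force: [0.1, -0.4, -2.8]
opening: 0.244
```

Run:
```python
from h import *
p,y=show();rows(p,y,[.574,-.297,.13],1.7525,18)
```

```text
4.55 [ 0.4646 -0.3317  0.1299] yaw -0.1933 z [-0.01  0.01 -1.  ] F [ 0.11 -0.42 -2.85] op 0.244
[np.float64(0.0056), np.float64(-0.0031), np.float64(-0.0), 0, 0, np.float64(-6.1937)]
[np.float64(0.0059), np.float64(-0.0024), np.float64(-0.0), 0, 0, np.float64(-6.1937)]
[np.float64(0.0061), np.float64(-0.0018), np.float64(-0.0), 0, 0, np.float64(-6.1937)]
[np.float64(0.0063), np.float64(-0.0011), np.float64(-0.0), 0, 0, np.float64(-6.1937)]
[np.float64(0.0064), np.float64(-0.0004), np.float64(-0.0), 0, 0, np.float64(-6.1937)]
[np.float64(0.0064), np.float64(0.0003), np.float64(-0.0), 0, 0, np.float64(-6.1937)]
[np.float64(0.0063), np.float64(0.0009), np.float64(-0.0), 0, 0, np.float64(-6.1937)]
[np.float64(0.0062), np.float64(0.0016), np.float64(-0.0), 0, 0, np.float64(-6.1937)]
[np.float64(0.006), np.float64(0.0023), np.float64(-0.0), 0, 0, np.float64(-6.1937)]
[np.float64(0.0057), np.float64(0.0029), np.float64(-0.0), 0, 0, np.float64(-6.1937)]
[np.float64(0.0053), np.float64(0.0035), np.float64(-0.0), 0, 0, np.float64(-6.1937)]
[np.float64(0.0049), np.float64(0.0041), np.float64(-0.0), 0, 0, np.float64(-6.1937)]
[np.float64(0.0045), np.float64(0.0046), np.float64(-0.0), 0, 0, np.float64(-6.1937)]
[np.float64(0.0039), np.float64(0.005), np.float64(-0.0), 0, 0, np.float64(-6.1937)]
[np.float64(0.0034), np.float64(0.0054), np.float64(-0.0), 0, 0, np.float64(-6.1937)]
[np.float64(0.0028), np.float64(0.0057), np.float64(-0.0), 0, 0, np.float64(-6.1937)]
[np.float64(0.0021), np.float64(0.006), np.float64(-0.0), 0, 0, np.float64(-6.1937)]
[np.float64(0.0015), np.float64(0.0062), np.float64(-0.0), 0, 0, np.float64(-6.1937)]
```

apply_moves(
  moves=[
    [[0.0055,-0.003,0,-0.2,0.2,-6.2,1],[0.006,-0.0025,0,-0.2,0.2,-6.2,1],[0.006,-0.002,0,0,0,-6.2,1],[0.0063,-0.001,0,0,0,-6.2,1],[0.0064,-0.0005,0,0,0,-6.2,1],[0.0064,0.0003,0,0,0,-6.2,1],[0.0063,0.001,0,0,0,-6.2,1],[0.0062,0.0015,0,0,0,-6.2,1],[0.006,0.0025,0,0,0,-6.2,1]],
  ],
)

```text
time: 5.45
eef_pos: [0.5149, -0.308, 0.1202]
tcp_rot: [0.917, 0.399, -0.006, -0.01]
contact_force: [0.1, 0.0, -2.8]
opening: 0.246
```

apply_moves(
  moves=[
    [[0.0057,0.003,0,0,0,-6.2,1],[0.0053,0.0035,0,0,0,-6.2,1],[0.005,0.004,0,0,0,-6.2,1],[0.0045,0.0045,0,0,0,-6.2,1],[0.004,0.005,0,0,0,-6.2,1],[0.0034,0.0054,0,0,0,-6.2,1],[0.0028,0.0057,0,0,0,-6.2,1],[0.002,0.006,0,0,0,-5,1],[0.0015,0.006,0,0,0,-3,1],[0,0,0,0,0,0,1]],
  ],
)

```text
time: 6.45
eef_pos: [0.5647, -0.2815, 0.1056]
tcp_rot: [0.637, 0.771, -0.002, -0.02]
contact_force: [-0.3, -0.1, -3.4]
opening: 0.245
```

Run:
```python
from h import *
p,y=show();fix([.574,-.297,.07],1.7525,3)
```

```text
6.45 [ 0.5647 -0.2815  0.1056] yaw 1.7599 z [-0.034  0.023 -0.999] F [-0.29 -0.06 -3.42] op 0.245
fix/n [-0.006   0.0024  0.0116] [-0.55 -0.54  0.15]
```

apply_moves(
  moves=[
    [[-0.006,0.0025,0.005,-0.6,-0.55,0.15,1],[-0.006,0.0025,0.006,-0.6,-0.55,0.15,1],[-0.006,0.0025,0.006,-0.6,-0.55,0.15,1],[0,0,0,0,0,0,1]],
  ],
)

```text
time: 6.85
eef_pos: [0.5741, -0.2987, 0.0843]
tcp_rot: [0.642, 0.767, 0.001, 0.001]
contact_force: [-0.4, 0.0, -3.0]
opening: 0.248
```

Run:
```python
from h import *
p,y=show();fix([.574,-.297,.06],1.7525,3)
```

```text
6.85 [ 0.5741 -0.2987  0.0843] yaw 1.7487 z [ 0.003 -0.001 -1.   ] F [-0.44  0.   -2.96] op 0.248
fix/n [0.0006 0.     0.0081] [ 0.05  0.02 -0.07]
```

apply_moves(
  moves=[
    [[0,0,0.008,0,0,0,1],[0,0,0.008,0,0,0,1],[0,0,0.006,0,0,0,1],[0,0,0,0,0,0,1]],
  ],
)

```text
time: 7.25
eef_pos: [0.5735, -0.2989, 0.0598]
tcp_rot: [0.642, 0.767, 0.001, 0.001]
contact_force: [0.4, 0.3, -3.3]
opening: 0.25
```

Run:
```python
from h import *
p,y=show();fix([.574,-.297,.06],1.7525,1)
im=snap('top','t3.png')
cv2.imwrite('pics/t3c.png',cv2.resize(im[180:300,220:420,::-1],None,fx=4,fy=4,interpolation=cv2.INTER_CUBIC))
```

```text
7.25 [ 0.5735 -0.2989  0.0598] yaw 1.7473 z [ 0.002  0.    -1.   ] F [ 0.41  0.3  -3.3 ] op 0.25
fix/n [ 0.0018  0.0008 -0.0002] [ 0.09  0.01 -0.3 ]
```

View pics/t3c.png

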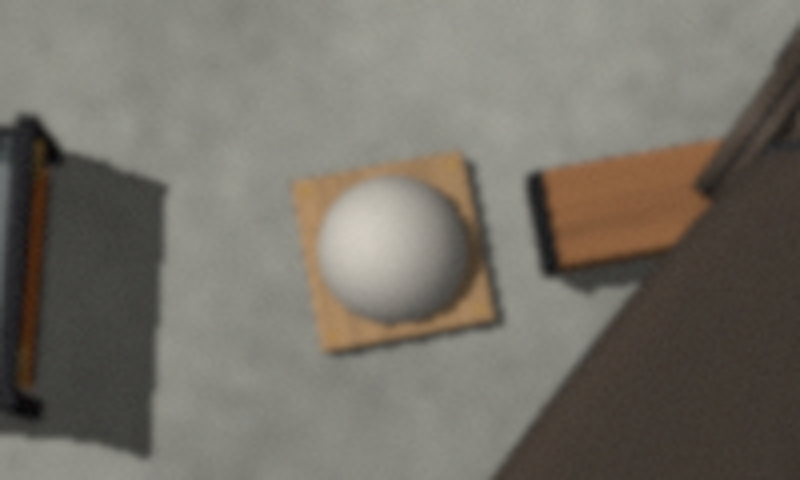

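Nose top edge at (530,172)–(548,270) and bat rear edge at (463,150)–(497,322) in the crop; the nose looks flush in yaw but a little off laterally.

Run:
```python
from h import *
C=lambda u,v,z:px2w('top',220+u/4,180+v/4,z)
p,y,s=pose()
n=[C(530,172,.046),C(548,270,.046)];m=[C(463,150,.014),C(497,322,.014),C(325,352,.014),C(294,183,.014)]
for q in n:print('nose',q.round(4))
nm=np.mean(n,0);mc=np.mean(m,0);print('mould c',mc.round(4),'nose mid',nm.round(4))
f=np.mean([m[2],m[3]],0)-np.mean([m[0],m[1]],0);print('mould yaw',np.arctan2(f[1],f[0]))
d=n[0]-n[1];print('nose yaw',np.arctan2(d[1],d[0])+np.pi/2)
w=nm-p;print('L,lat',w[0]*np.cos(y)+w[1]*np.sin(y),-w[0]*np.sin(y)+w[1]*np.cos(y))
w=mc-nm;print('gap,lat in tool',w[0]*np.cos(y)+w[1]*np.sin(y),-w[0]*np.sin(y)+w[1]*np.cos(y))
```

```text
nose [ 0.5723 -0.1372  0.046 ]
nose [ 0.5171 -0.1466  0.046 ]
mould c [ 0.5318 -0.0615  0.014 ] nose mid [ 0.5447 -0.1419  0.046 ]
mould yaw 1.7530410205474718
nose yaw 1.7407243199375841
L,lat 0.15982227526541584 0.0009574359508407668
gap,lat in tool 0.08140174170122048 -0.0013648022099768328
```

apply_moves(
  moves=[
    [[0.005,0,0,0,0,-0.3,1],[0.008,0.001,0,0,0,0,1],[0.008,0.0005,0,0,0,0,1],[0.006,0,0,0,0,0,1],[0.005,0,0,0,0,0,1],[0.006,0,0,0,0,0,1],[0.006,0,0,0,0,0,1],[0.006,0,0,0,0,0,1],[0.006,0,0,0,0,0,1],[0.006,0,0,0,0,0,1]],
  ],
)

```text
time: 8.3
eef_pos: [0.5655, -0.236, 0.0633]
tcp_rot: [0.639, 0.769, -0.001, 0.007]
contact_force: [0.1, -2.6, -2.9]
opening: 0.245
```

```bash
cat >> h.py <<'E'
O=np.array([.517,.141]);YB=1.517
def bx(p,y):
    """mould centre in box frame if flush on nose, + nose x"""
    m=np.array(p[:2])+.21*np.array([np.cos(y),np.sin(y)])-O
    c,s=np.cos(YB),np.sin(YB);print('mould box x %.4f y %.4f yaw %.3f'%(c*m[0]+s*m[1],-s*m[0]+c*m[1],y-YB))
def tgt(xm,ym,yw):
    y=YB+yw;c,s=np.cos(YB),np.sin(YB)
    m=O+[c*xm-s*ym,s*xm+c*ym];return [*(m-.21*np.array([np.cos(y),np.sin(y)])),.0596],y
E
python3 - <<'E'
from h import *
p,y=show();bx(p,y);fix([p[0],p[1],.0596],1.753)
E
```

```text
8.3 [ 0.5655 -0.236   0.0633] yaw 1.7549 z [ 0.009 -0.01  -1.   ] F [ 0.14 -2.6  -2.94] op 0.245
mould box x -0.1698 y -0.0192 yaw 0.238
fix/n [ 0.     -0.      0.0037] [0.42 0.65 0.11]
```

apply_moves(
  moves=[
    [[0.006,0,0.0015,0.2,0.3,0,1],[0.006,0,0.0015,0.2,0.3,0,1],[0.006,0,0.001,0.1,0.15,0,1],[0.006,0,0.0005,0.05,0.1,0,1],[0.006,0,0.0005,0.05,0.1,0,1]],
  ],
)

```text
time: 8.8
eef_pos: [0.5618, -0.2066, 0.0608]
tcp_rot: [0.639, 0.769, 0.001, -0.0]
contact_force: [0.3, -4.4, 0.0]
opening: 0.245
```

Run:
```python
from h import *
p,y=show();bx(p,y);fix([p[0],p[1],.0596],1.753)
```

```text
8.8 [ 0.5618 -0.2066  0.0608] yaw 1.7547 z [ 0.     0.001 -1.   ] F [ 0.29 -4.37  0.02] op 0.245
mould box x -0.1406 y -0.0140 yaw 0.238
fix/n [-0.     -0.      0.0012] [ 0.03 -0.07  0.1 ]
```

```bash
cat >> h.py <<'E'
def arc(p,y,ds,dyaw,n):
    """tool-frame rows to move mould centre n steps of ds along its heading, turning dyaw each"""
    m=np.array(p[:2])+.21*np.array([np.cos(y),np.sin(y)]);q=np.array(p[:2])
    for k in range(n):
        m=m+ds*np.array([np.cos(y+dyaw/2),np.sin(y+dyaw/2)]);y2=y+dyaw
        q2=m-.21*np.array([np.cos(y2),np.sin(y2)]);d=q2-q
        print(round(d@[np.cos(y),np.sin(y)],4),round(d@[np.sin(y),-np.cos(y)],4),round(-np.degrees(dyaw),2));q,y=q2,y2
    bx(q,y)
E
python3 - <<'E'
from h import *
p,y,s=pose();arc(p,y,.006,0,2)
arc(p,y,.0063,-.238/15,15)
E
```

```text
0.006 0.0 -0.0
0.006 0.0 -0.0
mould box x -0.1289 y -0.0111 yaw 0.238
0.0063 -0.0033 0.91
0.0063 -0.0033 0.91
0.0063 -0.0033 0.91
0.0063 -0.0033 0.91
0.0063 -0.0033 0.91
0.0063 -0.0033 0.91
0.0063 -0.0033 0.91
0.0063 -0.0033 0.91
0.0063 -0.0033 0.91
0.0063 -0.0033 0.91
0.0063 -0.0033 0.91
0.0063 -0.0033 0.91
0.0063 -0.0033 0.91
0.0063 -0.0033 0.91
0.0063 -0.0033 0.91
mould box x -0.0470 y -0.0028 yaw -0.000
```

apply_moves(
  moves=[
    [[0.006,0,0.001,0,0,0,1],[0.0063,-0.0016,0.0005,0.05,0.05,0.45,1],[0.0063,-0.0033,0.0005,0.05,0.05,0.9,1],[0.0063,-0.0033,0.0005,0.05,0.05,0.9,1],[0.0063,-0.0033,0.0005,0.05,0.05,0.9,1],[0.0063,-0.0033,0.0005,0.05,0.05,0.9,1],[0.0063,-0.0033,0.0005,0.05,0.05,0.9,1],[0.0063,-0.0033,0.0005,0.05,0.05,0.9,1]],
  ],
)

```text
time: 9.6
eef_pos: [0.5335, -0.1586, 0.0595]
tcp_rot: [0.68, 0.733, -0.0, -0.0]
contact_force: [1.0, -5.1, 1.4]
opening: 0.247
```

Run:
```python
from h import *
p,y=show();bx(p,y);fix([p[0],p[1],.0596],y)
im=snap('top','t4.png')
cv2.imwrite('pics/t4c.png',cv2.resize(im[180:300,180:380,::-1],None,fx=4,fy=4,interpolation=cv2.INTER_CUBIC))
```

```text
9.6 [ 0.5335 -0.1586  0.0595] yaw 1.6453 z [-0.  0. -1.] F [ 1.03 -5.07  1.38] op 0.247
mould box x -0.0900 y -0.0058 yaw 0.128
fix/n [ 0.     -0.     -0.0001] [-0.02 -0.01  0.  ]
```

View pics/t4c.png

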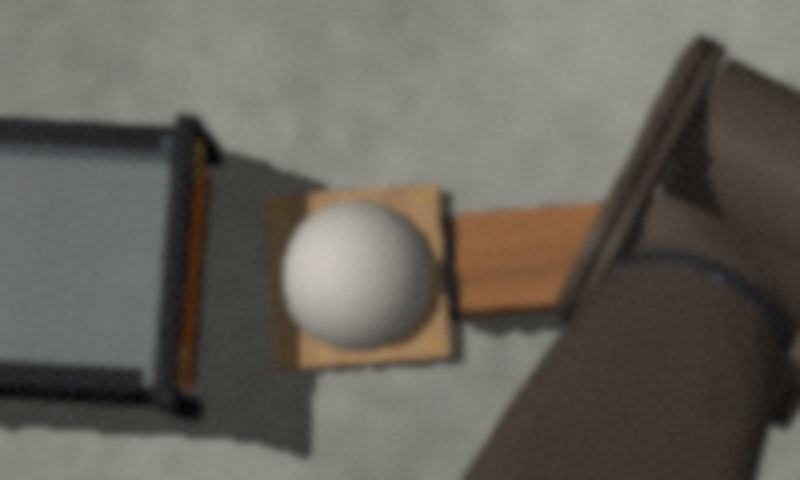

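Bat corners at (268,198), (438,187), (453,357), (282,370); the nose is flush on its rear, and the flap's lower edge runs (208,165)–(190,385).

Run:
```python
from h import *
C=lambda u,v,z:px2w('top',180+u/4,180+v/4,z)
m=[C(268,198,.014),C(438,187,.014),C(453,357,.014),C(282,370,.014)]
mc=np.mean(m,0);f=np.mean([m[0],m[3]],0)-np.mean([m[1],m[2]],0);yw=np.arctan2(f[1],f[0])
print(mc.round(4));bx(mc[:2]-.21*np.array([np.cos(yw),np.sin(yw)]),yw)
g=C(208,165,.008),C(190,385,.008);print(np.round(g,4),np.mean(g,0).round(4))
p,y,s=pose();arc(p,y,.0063,-y/9+YB/9,9)
```

```text
[0.517 0.049 0.014]
mould box x -0.0919 y -0.0049 yaw 0.122
[[0.5828 0.1374 0.008 ]
 [0.4566 0.1452 0.008 ]] [0.5197 0.1413 0.008 ]
0.0063 -0.0029 0.81
0.0063 -0.0029 0.81
0.0063 -0.0029 0.81
0.0063 -0.0029 0.81
0.0063 -0.0029 0.81
0.0063 -0.0029 0.81
0.0063 -0.0029 0.81
0.0063 -0.0029 0.81
0.0063 -0.0029 0.81
mould box x -0.0327 y -0.0017 yaw -0.000
```

apply_moves(
  moves=[
    [[0.0063,-0.0029,0.0003,0,0,0.8,1],[0.0063,-0.0029,0.0004,0.05,0.05,0.8,1],[0.0063,-0.0029,0.0004,0.05,0.05,0.8,1],[0.0063,-0.0029,0.0004,0.05,0.05,0.8,1],[0.0063,-0.0029,0.0004,0.05,0.05,0.8,1],[0.0063,-0.0029,0.0004,0.05,0.05,0.8,1],[0.0063,-0.0029,0.0004,0.05,0.05,0.8,1],[0.0063,-0.0029,0.0004,0.05,0.05,0.8,1],[0.0063,-0.0029,0.0004,0.05,0.05,0.8,1]],
  ],
)

```text
time: 10.55
eef_pos: [0.5052, -0.102, 0.0593]
tcp_rot: [0.727, 0.686, -0.002, -0.002]
contact_force: [0.6, -6.2, 2.1]
opening: 0.251
```

Run:
```python
from h import *
p,y=show();bx(p,y);fix(*tgt(.02,0,0),9)
```

```text
10.55 [ 0.5052 -0.102   0.0593] yaw 1.5128 z [-0.005 -0.    -1.   ] F [ 0.6  -6.23  2.09] op 0.251
mould box x -0.0333 y -0.0021 yaw -0.004
fix/n [ 0.0059 -0.0002 -0.    ] [-0.03  0.   -0.03]
```

apply_moves(
  moves=[
    [[0.006,-0.0002,0,0,0,-0.05,1],[0.006,-0.0002,0,0,0,-0.05,1],[0.006,-0.0002,0.0001,0,0,-0.05,1],[0.006,-0.0002,0.0001,0,0,0,1],[0.006,-0.0002,0.0001,0,0,0,1],[0.006,-0.0002,0.0001,0,0,0,1],[0.006,-0.0002,0.0001,0,0,0,1],[0.006,-0.0002,0.0001,0,0,0,1],[0.006,0,0.0001,0,0,0,1],[0.006,0,0.0001,0,0,0,1]],
  ],
)

```text
time: 11.55
eef_pos: [0.5052, -0.0466, 0.0617]
tcp_rot: [0.728, 0.686, -0.008, 0.003]
contact_force: [-0.4, -9.4, 3.9]
opening: 0.246
```

Run:
```python
from h import *
p,y=show();bx(p,y);fix(*tgt(.09,0,0),10)
im=snap('top','t5.png')
cv2.imwrite('pics/t5c.png',cv2.resize(im[185:305,100:300,::-1],None,fx=4,fy=4,interpolation=cv2.INTER_CUBIC))
```

```text
11.55 [ 0.5052 -0.0466  0.0617] yaw 1.5109 z [-0.007 -0.016 -1.   ] F [-0.42 -9.41  3.92] op 0.246
mould box x 0.0221 y 0.0004 yaw -0.006
fix/n [0.0068 0.0001 0.0001] [-0.04  0.09 -0.04]
```

View pics/t5c.png

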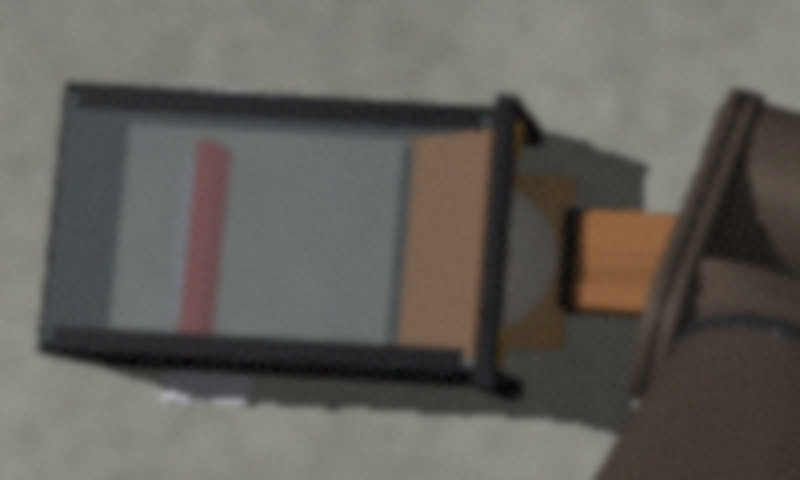

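The flap is held open (orange at (440,240)), the bat is in the mouth and the nose flush behind it. I'll carry on.

apply_moves(
  moves=[
    [[0.006,0,0.0006,-0.1,0.2,0,1],[0.006,0,0.0006,-0.1,0.2,0,1],[0.006,0,0.0004,-0.05,0.15,0,1],[0.006,0,0.0002,-0.03,0.15,0,1],[0.006,0,0.0002,-0.03,0.12,-0.05,1],[0.006,0,0.0002,0,0.12,-0.05,1],[0.006,0,0.0002,0,0.12,0,1],[0.006,0,0.0002,0,0.12,0,1],[0.006,0,0.0002,0,0.12,0,1],[0.006,0,0.0002,0,0.12,0,1]],
  ],
)

```text
time: 12.6
eef_pos: [0.5056, 0.0053, 0.0615]
tcp_rot: [0.728, 0.686, -0.008, 0.002]
contact_force: [-0.1, -9.2, 3.6]
opening: 0.25
```

Run:
```python
from h import *
p,y=show();bx(p,y);fix(*tgt(.106,0,0),8)
```

```text
12.6 [0.5056 0.0053 0.0615] yaw 1.5116 z [-0.008 -0.014 -1.   ] F [-0.11 -9.22  3.64] op 0.25
mould box x 0.0739 y 0.0030 yaw -0.005
fix/n [0.004  0.0005 0.0002] [-0.05  0.1  -0.04]
```

apply_moves(
  moves=[
    [[0.005,0.0003,0.0003,-0.05,0.2,0,1],[0.005,0.0003,0.0003,-0.05,0.2,0,1],[0.005,0.0003,0.0003,-0.05,0.2,0,1],[0.004,0,0.0003,-0.05,0.2,0,1],[0.004,0,0.0003,0,0.2,0,1],[0.004,0,0.0003,0,0.2,0,1],[0.003,0,0.0003,0,0.2,0,1]],
  ],
)

```text
time: 13.3
eef_pos: [0.5043, 0.0317, 0.0594]
tcp_rot: [0.729, 0.684, -0.004, -0.004]
contact_force: [-0.2, -5.4, 0.8]
opening: 0.248
```

Run:
```python
from h import *
p,y=show();bx(p,y);fix(*tgt(.118,0,0),4)
im=snap('top','t6.png')
cv2.imwrite('pics/t6c.png',cv2.resize(im[190:300,100:250,::-1],None,fx=5,fy=5,interpolation=cv2.INTER_CUBIC))
```

```text
13.3 [0.5043 0.0317 0.0594] yaw 1.5073 z [-0.011  0.    -1.   ] F [-0.19 -5.42  0.78] op 0.248
mould box x 0.1002 y 0.0048 yaw -0.010
fix/n [ 0.0045  0.0017 -0.0001] [-0.16  0.   -0.14]
```

View pics/t6c.png

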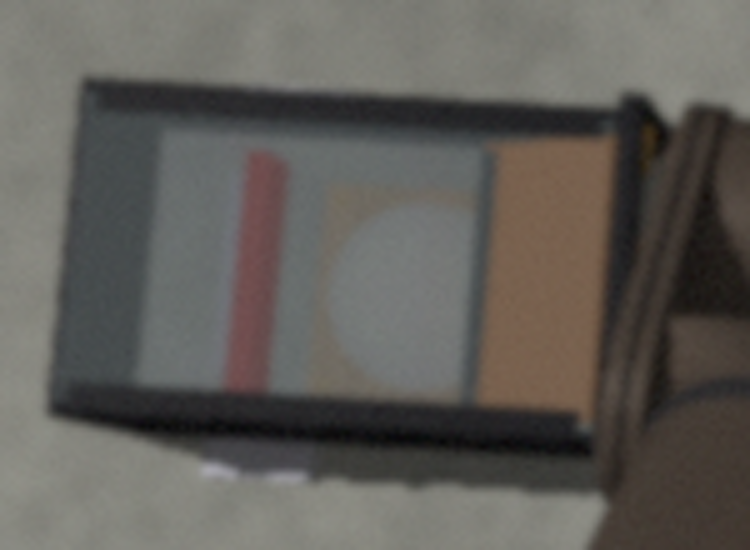

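The bat is wholly under the roof: front edge (325,183)–(305,390), buffer still untouched with its face near (288,160)–(268,392), flap open.

Run:
```python
from h import *
A=lambda u,v,z:px2w('top',100+u/5,190+v/5,z)[:2]
c,s=np.cos(YB),np.sin(YB)
def tb(q): q=q-O;return np.round([c*q[0]+s*q[1],-s*q[0]+c*q[1]],4)
for n,a in dict(bat1=(325,183,.014),bat2=(305,390,.014),b1=(288,163,.004),b2=(267,392,.004),b1t=(275,150,.038),b1m=(288,163,.038)).items():print(n,tb(A(*a)))
```

```text
bat1 [ 0.1501 -0.0447]
bat2 [0.1507 0.0499]
b1 [ 0.1705 -0.0545]
b2 [0.1705 0.051 ]
b1t [ 0.1673 -0.0551]
b1m [ 0.161  -0.0495]
```

apply_moves(
  moves=[
    [[0.004,0.0003,0,-0.1,0.05,-0.1,1],[0.004,0.0003,0,-0.1,0.05,-0.1,1],[0.004,0.0003,0,-0.1,0.05,-0.1,1],[0.003,0,0,-0.1,0.05,0,1]],
  ],
)

```text
time: 13.75
eef_pos: [0.5041, 0.0435, 0.0598]
tcp_rot: [0.728, 0.685, -0.004, -0.001]
contact_force: [0.1, -9.6, 2.5]
opening: 0.25
```

Run:
```python
from h import *
p,y=show();bx(p,y)
```

```text
13.75 [0.5041 0.0435 0.0598] yaw 1.5099 z [-0.008 -0.004 -1.   ] F [ 0.07 -9.6   2.46] op 0.25
mould box x 0.1120 y 0.0061 yaw -0.007
```

apply_moves(
  moves=[
    [[0.003,0,0,0,0.05,0,1],[0.003,0,0,0,0.05,0,1]],
  ],
)

```text
time: 13.95
eef_pos: [0.5037, 0.0478, 0.0603]
tcp_rot: [0.729, 0.685, -0.006, -0.001]
contact_force: [0.1, -9.0, 1.7]
opening: 0.246
```

Run:
```python
from h import *
p,y=show();bx(p,y)
```

```text
13.95 [0.5037 0.0478 0.0603] yaw 1.5085 z [-0.01  -0.006 -1.   ] F [ 0.14 -8.97  1.67] op 0.246
mould box x 0.1162 y 0.0065 yaw -0.008
```

apply_moves(
  moves=[
    [[0.003,0,0.0002,0,0.1,-0.1,1],[0.003,0,0.0002,0,0.1,-0.1,1]],
  ],
)

```text
time: 14.15
eef_pos: [0.5036, 0.0519, 0.0604]
tcp_rot: [0.728, 0.685, -0.006, -0.001]
contact_force: [0.9, -10.9, 3.0]
opening: 0.249
```

apply_moves(
  moves=[
    [[0.003,0,0.0002,0,0.1,0,1],[0.003,0,0.0002,0,0.1,0,1]],
  ],
)

```text
time: 14.35
eef_pos: [0.504, 0.0543, 0.0611]
tcp_rot: [0.728, 0.685, -0.008, 0.001]
contact_force: [-1.2, -12.9, 4.8]
opening: 0.249
```

Run:
```python
from h import *
p,y=show();bx(p,y)
im=snap('top','t7.png')
cv2.imwrite('pics/t7c.png',cv2.resize(im[190:300,100:250,::-1],None,fx=5,fy=5,interpolation=cv2.INTER_CUBIC))
```

```text
14.35 [0.504  0.0543 0.0611] yaw 1.5105 z [-0.01  -0.012 -1.   ] F [ -1.25 -12.88   4.82] op 0.249
mould box x 0.1228 y 0.0069 yaw -0.007
```

View pics/t7c.png

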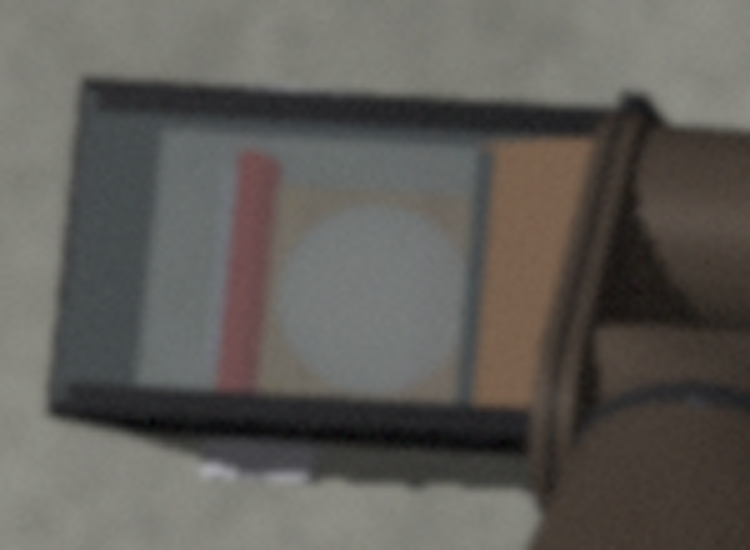

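The bat now touches the buffer, whose left edge has shifted from 245 to 237 (≈3.5 mm). A little more, measuring the shift by image code.

apply_moves(
  moves=[
    [[0.0035,0,0.0004,0,0.2,0,1],[0.0035,0,0.0004,0,0.2,0,1]],
  ],
)

```text
time: 14.6
eef_pos: [0.5047, 0.0565, 0.0619]
tcp_rot: [0.728, 0.686, -0.009, 0.002]
contact_force: [0.7, -15.7, 4.9]
opening: 0.252
```

```bash
cat >> h.py <<'E'
def redx(f):
    im=cv2.imread('pics/'+f).astype(int)[225:262,135:165];r=np.clip(im[:,:,2]-im[:,:,1]-10,0,None);return (r*np.arange(30)).sum()/r.sum()
E
python3 - <<'E'
from h import *
p,y=show();bx(p,y);snap('top','t8.png')
a=redx('t6.png');print([(f,round((a-redx(f))*2.2,2)) for f in('t1.png','t6.png','t7.png','t8.png')],'mm')
E
```

```text
14.6 [0.5047 0.0565 0.0619] yaw 1.5122 z [-0.01  -0.016 -1.   ] F [  0.71 -15.73   4.91] op 0.252
mould box x 0.1250 y 0.0067 yaw -0.005
[('t1.png', np.float64(-0.01)), ('t6.png', np.float64(0.0)), ('t7.png', np.float64(3.38)), ('t8.png', np.float64(5.16))] mm
```

apply_moves(
  moves=[
    [[0.0035,0,0.0003,0,0.2,0,1],[0.001,0,0.0003,0,0.1,0,1],[0,0,0,0,0.1,0,1],[-0.004,0,0.0002,0,0.1,0,1],[-0.006,0,0,0,0.1,0,1],[-0.008,0,0,0,0,0,1],[-0.008,0,0,0,0,0,1],[-0.008,0,0,0,0,0,1],[-0.008,0,0,0,0,0,1]],
  ],
)

```text
time: 15.55
eef_pos: [0.497, 0.0183, 0.0596]
tcp_rot: [0.729, 0.685, -0.007, -0.006]
contact_force: [-0.4, 2.4, -1.2]
opening: 0.246
```

Run:
```python
from h import *
p,y=show();bx(p,y);p2,y2=tgt(.02,.004,0);fix([p2[0],p2[1],.0600],y2,8);snap('top','t9.png')
print((redx('t6.png')-redx('t9.png'))*2.2)
```

```text
15.55 [0.497  0.0183 0.0596] yaw 1.5082 z [-0.02  -0.001 -1.   ] F [-0.36  2.39 -1.23] op 0.246
mould box x 0.0864 y 0.0115 yaw -0.009
fix/n [-0.0083  0.0012 -0.0001] [-0.14  0.01 -0.06]
2.138096137923789
```

apply_moves(
  moves=[
    [[-0.008,0.001,0,-0.15,0,0,1],[-0.008,0.001,0,-0.15,0,0,1],[-0.008,0.001,0,-0.15,0,0,1],[-0.008,0.001,0,-0.15,0,-0.1,1],[-0.008,0.001,0,-0.15,0,-0.1,1],[-0.008,0.001,0,-0.15,0,-0.1,1],[-0.008,0.001,0,-0.1,0,-0.1,1],[-0.006,0,0,-0.1,0,0,1],[-0.004,0,0,0,0,0,1],[0,0,0,0,0,0,1]],
  ],
)

```text
time: 16.6
eef_pos: [0.4984, -0.0563, 0.0593]
tcp_rot: [0.727, 0.686, -0.003, -0.001]
contact_force: [0.7, 1.1, -0.3]
opening: 0.249
```

Run:
```python
from h import *
p,y=show();bx(p,y);fix([p[0],p[1],.0596],y)
```

```text
16.6 [ 0.4984 -0.0563  0.0593] yaw 1.513 z [-0.005 -0.003 -1.   ] F [ 0.74  1.14 -0.34] op 0.249
mould box x 0.0120 y 0.0071 yaw -0.004
fix/n [-0.     -0.     -0.0003] [-0.26  0.16 -0.  ]
```

apply_moves(
  moves=[
    [[0,0,0,-0.2,0.1,0,-1],[0,0,0,0,0,0,-1],[0,0,0,0,0,0,-1],[0,0,0,0,0,0,-1],[0,0,0,0,0,0,-1],[0,0,-0.01,0,0,0,-1],[0,0,-0.02,0,0,0,-1],[0,0,-0.03,0,0,0,-1],[0,0,-0.03,0,0,0,-1],[0,0,-0.03,0,0,0,-1]],
  ],
)

```text
time: 17.6
eef_pos: [0.4956, -0.0554, 0.1809]
tcp_rot: [0.726, 0.688, -0.004, -0.002]
contact_force: [0.9, -0.1, -0.5]
opening: 1.002
```

apply_moves(
  moves=[
    [[-0.03,0,-0.02,0,0,0,-1],[-0.04,0,-0.02,0,0,0,-1],[-0.04,0,-0.02,0,0,0,-1],[-0.04,0,-0.01,0,0,0,-1],[-0.04,0,0,0,0,0,-1],[-0.04,0,0,0,0,0,-1],[-0.04,0,0,0,0,0,-1],[-0.02,0,0,0,0,0,-1],[0,0,0,0,0,0,-1],[0,0,0,0,0,0,-1]],
  ],
)

```text
time: 18.6
eef_pos: [0.4835, -0.3551, 0.2727]
tcp_rot: [0.724, 0.69, -0.001, 0.009]
contact_force: [-0.1, 0.8, 0.3]
opening: 1.005
```

Run:
```python
from h import *
show();im=snap('top','t10.png');sc=snap('scene','s10.png')
print((redx('t6.png')-redx('t10.png'))*2.2)
f=lambda a:cv2.resize(a[:,:,::-1],None,fx=2.6,fy=2.6,interpolation=cv2.INTER_CUBIC)
cv2.imwrite('pics/fin.png',np.vstack([f(im[190:300,100:400]),f(sc[150:260,290:590])]))
```

```text
18.6 [ 0.4835 -0.3551  0.2727] yaw 1.5224 z [ 0.01  -0.014 -1.   ] F [-0.06  0.77  0.34] op 1.005
2.1393073349136884
```

View pics/fin.png

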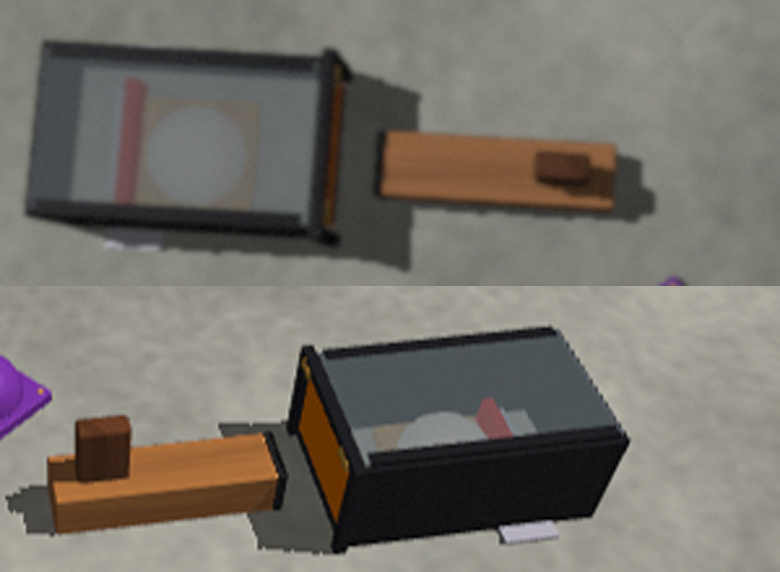

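The flap is shut (orange upright in the mouth, (325,430) lower view). The mould sits square in the box against the buffer. The block lies flat outside, its nose at (380,165) clear of the flap. Handing in.

```bash
python3 -c "
from h import *
print(ctrl.sign_off())"
```

```text
the job is handed in; nothing more can be done
None
```

I pushed the mould in through the flap with the large push block, pressed the buffer, drew the block back out and released it. The job was handed in at about 19 s of the 67 s allowed, with no verdict reported.

**Buffer:** it measured 5.2 mm pushed back in the picture. I then nudged it slightly further before withdrawing and did not measure that, but I expect it stayed well under the 18 mm limit. It now rests about 2 mm pressed, because friction holds the mould there.

**Last checks in the pictures:**
- **Mould:** it sits square in the box, centre about 120 mm behind the flap's plane and within about 7 mm of the axis.
- **Flap:** it is shut.
- **Push block:** it lies flat and released, with its nose about 38 mm before the flap and the gripper well clear.

**Mended or uncertain:**
- **First grip:** it was too high and tilted, so I reopened and regripped.
- **Buffer position:** my first reading of its untouched face, 161 mm, disagreed with a later one of about 169 mm. Contact agreed with the later reading.
- **Bowl, cup, stand and rib:** I did not measure them again at the end; nothing I moved was planned to come near them.

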